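# Refit the stop peg of the slicing board

## Robot

A 6-joint arm with a two-finger parallel gripper is mounted at the origin on a cart in front of the work surface, level with it; the furniture and walls round the work are solid. World frame = base frame: x ahead of the robot, y to its left, z up, the work surface at z = 0. Lengths are in m, angles in degrees, forces in N, time in s.
With the tool pointing down it reaches from about 0.375 to 0.9 m from the base axis. Payload 3.1 kg.
Tool frame: the origin (TCP) lies between the finger pads; the fingertips stand 11 mm ahead of it and the grasp point (between the pads) lies 8 mm behind it; z points along the fingers, y is the line along which they close (so a half turn about z gives the same grasp; the last joint's range is limited). The gripper opens to 87 mm and grips with 3 to 60 N. Pads are 19 mm wide; open, the fingers measure 117 mm over their backs; the gripper's body (75 mm by 190 mm) begins 51 mm behind the grasp point.
Start: joints at [66.033, 30.224, 82.088, -0, 67.689, -10.227], TCP at [0.148, 0.607, 0.234] pointing down, gripper open.
Joint ranges: [-176.69, 176.69], [-43.24, 126.21], [12.49, 139.97], [-82, 262], [0, 151.66], [-163.58, 163.58]. Speed limits (degrees/s): [159.86, 159.86, 180, 180, 180, 180].

## Interface

Orientations are given as a 3x3 rotation matrix whose columns are the frame's x, y, z axes.
In Python, from rig import bot, viewer, workorder, nets gives the robot as it stands. The module is installed in compiled form; this text tells all that it offers.
- The arm moves only by the tool move_arm, never from a script. Its argument "increments" is a list of rows, each a list of 7 numbers: the shift along the tool's x, y, z normalised to -1 to 1, where 1 is 0.3 m, then the turn, a rotation vector about the tool's x, y, z normalised to -1 to 1, where 1 is pi rad, then the opening, from 0 (shut) to 1 (fully open). In form: [[tx, ty, tz, wx, wy, wz, grip], ...]. A call has 1 to 10 rows; each row is the pose to reach, as a shift and turn from the pose commanded when the call began, along the tool's axes at that moment, turning the shorter way round; what a row does not reach only later rows make up. A row lasts 1/12 s, in which the tool goes at most 41.7 mm and 7.16 degrees, less where a joint would pass 70% of its speed; a pose out of reach is approached as far as the arm can. A call with a number of a shift or a turn outside -1 to 1 is refused whole. A call with a gripper value outside its range is refused whole. The fingers move at their own pace and stop on an object; the grip force is fixed at half the most. Time passes only in rows, so rows that repeat a pose let the fingers close. It gives the time, the measured TCP pose, the force, the opening and the grip force at its end, in the units of the state.
- bot.read_state(): the state, without advancing time (a new reading comes with each control period).
- viewer.capture(name): name is "side" or "top"; returns a dict with "image" (384x512x3 uint8, blue, green, red), "K" (3x3 intrinsics, pixels), "eye" and "orientation" of the camera in the world. Camera axes: x right, y up, looking along -z (the intrinsics and any distortion apply to the point x, -y, -z); pixel columns grow to the right and rows downward; lengths in m; the calibration is good to about 2 mm. A picture is of the moment at which its call begins. There is no depth.
- workorder.hand_in(): hands the job in; it is judged then, once.
Trained networks look in the newest picture that a camera, given by its name, has taken for a name from the list of things; names that differ only in an ending like _2 or _b are one class to them, and where a whole thing is asked for, a point or a joint stands for the part that bears it (a point fixed in the world has none). Each returns a list of dicts, best first, with "conf" (0 to 1); they miss things now and then, are a little off and sometimes report something else, mostly with a low value. They report only what shows in the picture. A call takes as long as a camera call. They do not tell look-alikes from the thing itself.
- nets.find_in(camera, thing): "location" ([column, row] in pixels, amid what is visible of it).
The state is a dict: "time_s": time; "joint_positions": joint angles; "qvel": joint speeds; "tau": joint torques, N m; "position": TCP position; "tcp_rot": TCP orientation; "force": force on the tool from outside, world axes, zero at the start; "moment": the same for the moment, N m; "opening": opening from 0.0 (shut) to 1.0 (fully open); "grasp_force": force on a finger pad.
Only numpy, scipy, OpenCV 4.12 (cv2) and the standard library are available. Lean on these libraries where they do the work, as an engineer would, in place of code of your own. Each camera call takes 0.05 s, during which the arm holds its last target. There are 200 camera calls.

## Task

The slicing board's stop peg has been washed and stands in the white drying block. Fit it again: lower its T-foot into the wide opening of the board's metal track, slide it along the slot until you feel it come to the end, and give it a quarter turn there, so that its grip stands square across the track and it is locked. Do not force it - push and turn only lightly - and leave the other things round the board where they stand.

Things in the scene. Friction and masses are not known exactly. Their poses are not given: they have to be found in the camera images.
- stop_peg: The stop peg, 60 mm tall, 0.08 to 0.17 kg, loose, upright. Origin: centre of the foot's underside; z up its axis; x along the foot and the grip (they are parallel). Steel T-foot 30 (x) by 14 (y) by 8 mm high, its ends within a 30 mm circle, its lowest 2.5 mm stepped in to 24 x 11 mm; above it a round shank 8 mm thick and a collar 22 mm across from z = 18 to 22 mm.
- peg_block: White drying block, fixed, 70 (x) by 54 (y) by 26 mm high, origin at the centre of its underside. The peg's foot stands in its oblong well (34 x 18 mm, along x, floor 12 mm above the worktop, 14 mm deep).
- slicing_board: Wooden slicing board, fixed, 300 (x) by 150 (y) mm, top 25 mm above the worktop; a rail 10 mm higher, 10 mm wide, along its edge at y = -75 mm. Origin: centre of its underside, z up. An aluminium T-track runs along x at y = 0, with a loading opening near its -x end, then a slot 12 mm wide. More than 30 N of the peg on the board damages the track.
- track_window (a point): Centre of the loading opening, on the board's top face (board x = -90 mm, z = 25 mm): 50 mm along x by 17 mm wide; the foot goes in lengthwise. Below it, and on under the slot, runs a channel 17 mm wide, floor 8 mm and ceiling 19 mm above the worktop: in it the foot slides only lengthwise, on the floor or up to 3 mm above it.
- honey_jar: Bystander: orange honey jar with a yellow lid, 62 mm across, 118 mm tall, loose; origin at the centre of its underside.
- dough_cutter: Bystander: round metal dough cutter, 74 mm across, 32 mm tall, loose; origin at the centre of its underside.
- matchbox: Bystander: matchbox 36 x 53 x 15 mm, loose, behind the board; origin at the centre of its underside.
- slot_end (a point): Closed end of the 12 mm slot (board x = +110 mm, top face). Before it, hidden under the metal, the channel ends in a round pocket 33 mm across: only there the foot can turn, either way, and then slides no more than a few mm. The pocket's centre varies from x = +40 to +100 mm, hardly visible down the slot; it is felt as a stop when the foot's middle is 1.5 mm past that centre.
- peg_grip (a point): Point on the peg's axis 48 mm above its origin, in the black flat wing grip: 36 mm (x) by 14 mm (y), z = 26 to 60 mm of the peg; gripped across its 14 mm. Axes as the peg.
There are look-alikes about, which are no part of the job. What is meant by the stop_peg is not blue, and is the larger of those in its own colour.

How it is judged (in metres and radians):
On the way, in this order (a step that is already met when the one before it is completed fails the run):
1. the peg's foot is down in the track at the loading opening, lengthwise (z of stop_peg in the frame of slicing_board below 0.0125 m and y of stop_peg in the frame of slicing_board between -0.006 and 0.006 m and x of stop_peg in the frame of slicing_board below -0.06 m and angle between the x axis of stop_peg and the x axis of slicing_board, either way round below 0.3 rad), for 0.1 s.
2. the peg has slid along under the lips to the far end of the track (z of stop_peg in the frame of slicing_board below 0.0125 m and y of stop_peg in the frame of slicing_board between -0.006 and 0.006 m and x of stop_peg in the frame of slicing_board above 0.03 m), for 0.1 s.
At the end, for the whole second after the job is handed in: Peg upright (0.2 rad) at the track's far end, foot under the lips (underside < 12.5 mm above the board's, > 30 mm toward +x from the board's middle, within 6 mm of the centre line), grip across the track (0.35 rad), let go, at rest (all of step 2 and angle between the x axis of stop_peg and the y axis of slicing_board, either way round below 0.35 rad and angle between stop_peg's own z axis and vertical below 0.2 rad and linear speed of stop_peg below 0.02 m/s and contact force between the fingers and stop_peg below 0.1 N); the robot touches nothing.
It fails at once if the peg is forced: more than 30 N between the peg and the board or its track (contact force between stop_peg and slicing_board above 30 N).
It fails at once if the honey jar is pushed more than 25 mm (distance of honey_jar from where it was at the start of the episode above 0.025 m).
It fails at once if the dough cutter is pushed more than 25 mm (distance of dough_cutter from where it was at the start of the episode above 0.025 m).
It fails at once if the matchbox is pushed more than 25 mm (distance of matchbox from where it was at the start of the episode above 0.025 m).
It also fails if it takes over 61 s, if anything falls off the work surface, if the arm or the gripper's body presses on something with over 40 N, if the wrist force passes 120 N, or if a joint passes its speed limit or range.

## Working session

There is one attempt and no reset: what is moved stays moved. The work goes in short steps, Python scripts to look and compute and a tool call to move; the robot and the scene stay as the last step left them, time stands still between calls to the robot, and variables do not carry over. Pictures are saved under pics/ and viewed, at most 10 in all, crops included, and the job is handed in when it is done.

Besides the shell and the picture viewer there is one more tool, called after "Call:" by a JSON object that holds its "name" and its "arguments". move_arm: Moves the arm, as the interface text tells. Its arguments: {"type":"object","properties":{"increments":{"type":"array"}},"required":["increments"]}

```bash
mkdir -p pics; cat > h.py <<'E'
import numpy as np, cv2
from rig import bot, viewer, workorder, nets
def cap(n):
    c=viewer.capture(n); c['n']=n; return c
def ray(c,px):
    K=np.array(c['K']); d=np.linalg.inv(K)@np.array([px[0],px[1],1.]); d=np.array([d[0],-d[1],-d[2]])
    return np.array(c['eye']), np.array(c['orientation'])@d
def onz(c,px,z):
    e,d=ray(c,px); return e+d*(z-e[2])/d[2]
def proj(c,P):
    q=np.array(c['orientation']).T@(np.array(P)-np.array(c['eye'])); q=np.array([q[0],-q[1],-q[2]]); p=np.array(c['K'])@q; return p[:2]/p[2]
E
python3 - <<'E'
from h import *
for n in('top','side'):
    c=cap(n); cv2.imwrite(f'pics/{n}1.png',c['image']); print(n,c.keys(),np.round(c['eye'],3),np.round(c['K'],1).tolist(),np.round(c['orientation'],3).tolist())
    for t in('stop_peg','peg_grip','peg_block','slicing_board','track_window','slot_end','honey_jar','dough_cutter','matchbox'):
        print(t,[(np.round(r['location']).tolist(),round(r['conf'],2),np.round(onz(c,r['location'],.03)[:2],3).tolist()) for r in nets.find_in(n,t)[:5]])
print(bot.read_state())
E
```

```text
top dict_keys(['image', 'K', 'eye', 'orientation', 'n']) [0.45  0.021 1.249] [[400.0, 0.0, 255.6], [0.0, 400.0, 189.5], [0.0, 0.0, 1.0]] [[-0.027, 0.993, -0.118], [-1.0, -0.028, -0.005], [-0.009, 0.118, 0.993]]
stop_peg [([180.0, 252.0], 0.57, [0.413, 0.262]), ([141.0, 210.0], 0.49, [0.542, 0.378]), ([170.0, 223.0], 0.39, [0.499, 0.292])]
peg_grip []
peg_block [([177.0, 222.0], 0.74, [0.504, 0.27])]
slicing_board [([257.0, 205.0], 0.92, [0.547, 0.023])]
track_window [([255.0, 211.0], 0.74, [0.528, 0.032])]
slot_end [([256.0, 211.0], 0.87, [0.53, 0.026]), ([353.0, 153.0], 0.41, [0.699, -0.278])]
honey_jar [([369.0, 233.0], 0.62, [0.452, -0.312])]
dough_cutter [([347.0, 151.0], 0.59, [0.707, -0.26])]
matchbox [([232.0, 137.0], 0.51, [0.761, 0.096])]
side dict_keys(['image', 'K', 'eye', 'orientation', 'n']) [0.257 0.865 0.508] [[374.9, 0.0, 256.4], [0.0, 374.9, 187.9], [0.0, 0.0, 1.0]] [[-0.929, 0.175, -0.326], [-0.37, -0.415, 0.831], [0.01, 0.893, 0.451]]
stop_peg [([291.0, 262.0], 0.73, [0.413, 0.268]), ([250.0, 247.0], 0.56, [0.51, 0.25]), ([215.0, 267.0], 0.44, [0.549, 0.341])]
peg_
[... 548 characters left out ...]
-9.73818665e-04,
        6.76885720e+01, -1.02274035e+01]), 'qvel': array([-0.03064185, -0.07424961,  0.08471533, -0.08435547,  0.11305024,
        0.00946894]), 'tau': array([-4.60592400e-05, -4.40021789e+01, -1.76986223e+01,  6.32648100e-02,
        5.04598150e-02, -2.76858310e-05]), 'position': array([0.14843627, 0.60709481, 0.23356893]), 'tcp_rot': array([[-9.71377024e-01,  2.37543001e-01,  2.83943498e-05],
       [ 2.37543001e-01,  9.71377024e-01,  2.51615158e-05],
       [-2.16046771e-05,  3.11861974e-05, -9.99999999e-01]]), 'force': array([-0.94439737,  0.26995028, -0.29908927]), 'moment': array([ 0.07200317,  0.01162126, -0.0415529 ]), 'grasp_force': 0.0, 'opening': 0.99919206885818}
```

View pics/top1.png

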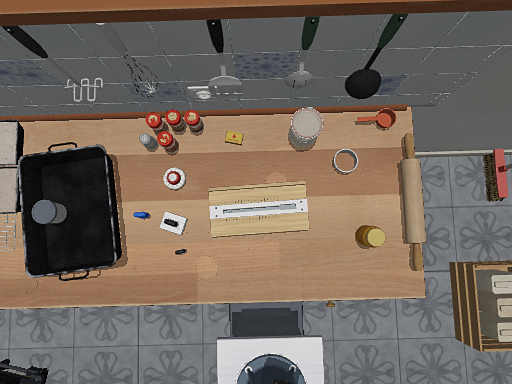

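View pics/side1.png

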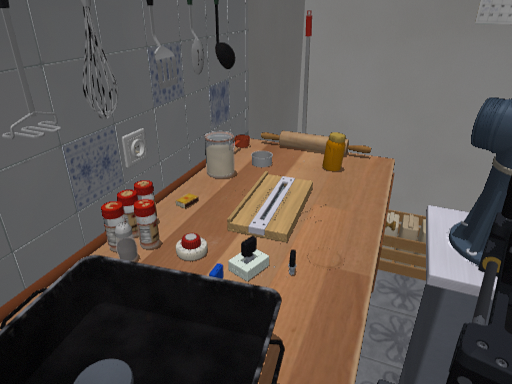

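Candidates: the black peg in the white block (top 171,223; side 249,246), a blue one (141,215), and a small black one (180,252). I choose the black peg in the block because it is the larger of the black ones. Next is a close crop to check that and the board's orientation.

```bash
python3 - <<'E'
from h import *
a=cv2.imread('pics/top1.png'); b=cv2.imread('pics/side1.png')
u=cv2.resize(a[172:262,125:317],(0,0),fx=4.15,fy=4.15,interpolation=cv2.INTER_CUBIC)[:,:797]
v=cv2.resize(b[168:284,205:321],(0,0),fx=2,fy=2)
cv2.imwrite('pics/crop1.png',u)
w=cv2.resize(b[170:285,200:325],(0,0),fx=5,fy=5,interpolation=cv2.INTER_CUBIC)
cv2.imwrite('pics/crop2.png',w)
E
```

```text
(no output)
```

View pics/crop1.png

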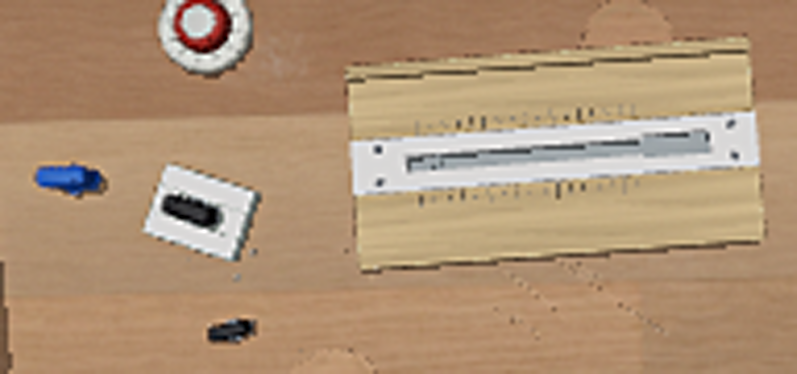

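View pics/crop2.png

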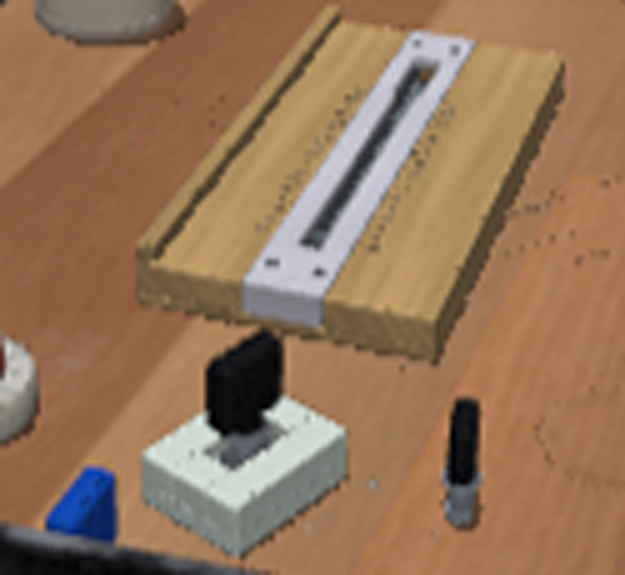

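The crops show the black peg (side crop 245,385) standing in the white block, clearly larger than the other black one (460,460); the blue one is ruled out. The loading opening is at the track's right end (crop 678,143) and the rail is on the far edge. So board x ≈ world +y and board y ≈ world −x. Next I'll rectify both views to measure this.

```bash
cat >> h.py <<'E'
def rect(c,z,x0,x1,y0,y1,s=2000):
    # rows: x decreasing, cols: y decreasing
    W=int((y1-y0)*s);H=int((x1-x0)*s)
    C=[(x1,y1),(x1,y0),(x0,y0),(x0,y1)]
    src=np.float32([proj(c,(a,b,z)) for a,b in C]); dst=np.float32([(0,0),(W,0),(W,H),(0,H)])
    return cv2.warpPerspective(c['image'],cv2.getPerspectiveTransform(src,dst),(W,H),flags=cv2.INTER_LINEAR)
def blob(m,x1,y1,s=2000,seed=None):
    cs,_=cv2.findContours(m.astype(np.uint8),cv2.RETR_EXTERNAL,cv2.CHAIN_APPROX_NONE)
    c=max(cs,key=cv2.contourArea); (u,v),(w,h),a=cv2.minAreaRect(c)
    b=cv2.boxPoints(((u,v),(w,h),a)); e=[b[1]-b[0],b[2]-b[1]]; e=max(e,key=np.linalg.norm)
    yaw=np.degrees(np.arctan2(-e[0],-e[1]))%180  # world direction of long axis
    return np.round([x1-(v)/s,y1-(u)/s,max(w,h)/s,min(w,h)/s],4),round(yaw,2)
E
python3 - <<'E'
from h import *
for n in('top','side'):
    c=cap(n)
    r=rect(c,.025,.43,.63,-.15,.2); g=r.astype(int); mx=g.max(2);mn=g.min(2)
    m=(mn>165)&(mx-mn<35); print(n,'strip',blob(m,.63,.2))
    # slot: dark inside the strip hull
    cs,_=cv2.findContours(m.astype(np.uint8),cv2.RETR_EXTERNAL,cv2.CHAIN_APPROX_NONE); k=max(cs,key=cv2.contourArea)
    f=np.zeros(m.shape,np.uint8); cv2.drawContours(f,[cv2.convexHull(k)],-1,1,-1); f=cv2.erode(f,np.ones((15,15)))
    print('slot',blob((f>0)&(mx<175),.63,.2)); cv2.imwrite(f'pics/r_{n}.png',r)
    r=rect(c,.026,.42,.58,.2,.34).astype(int); mx=r.max(2);mn=r.min(2)
    m=((mn>170)&(mx-mn<40)); print('block',blob(m,.58,.34))
    r=rect(c,.072,.42,.58,.2,.34).astype(int); m=r.max(2)<60; print('grip',blob(m,.58,.34))
a=cv2.imread('pics/r_top.png');b=cv2.imread('pics/r_side.png'); cv2.imwrite('pics/r.png',cv2.resize(np.vstack([a,b]),(525,600)))
E
```

```text
top strip (array([0.5372, 0.0209, 0.3016, 0.0411]), np.float32(92.66))
slot (array([0.5387, 0.0185, 0.2255, 0.0174]), np.float32(92.34))
block (array([0.5015, 0.2842, 0.0695, 0.0533]), np.float32(70.4))
grip (array([0.5003, 0.2793, 0.039 , 0.0152]), np.float32(70.46))
side strip (array([0.5373, 0.0172, 0.3017, 0.0398]), np.float32(92.64))
slot (array([0.537 , 0.015 , 0.2297, 0.0195]), np.float32(92.66))
block (array([0.5011, 0.2833, 0.0698, 0.0532]), np.float32(70.71))
grip (array([0.4933, 0.3026, 0.0707, 0.0295]), np.float32(111.8))
```

View pics/r.png

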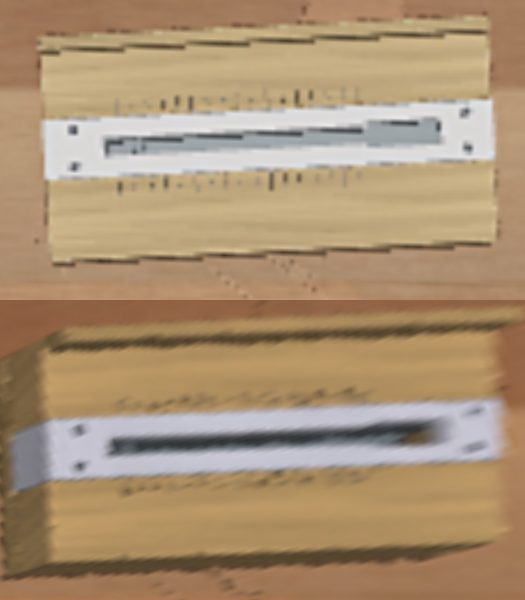

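The board centre is about (0.537, 0.020) with its x axis at 92.65°. The peg is about (0.500, 0.281) at yaw 70.5°. I'll start moving toward it.

Call:
{"name": "move_arm", "arguments": {"increments": [[-1,-0.557,0,0,0,0.39,0.6],[-1,-0.557,0,0,0,0.39,0.6],[-1,-0.557,0,0,0,0.39,0.6],[-1,-0.557,0,0,0,0.39,0.6],[-1,-0.557,0,0,0,0.39,0.6],[-1,-0.557,0,0,0,0.39,0.6],[-1,-0.557,0,0,0,0.39,0.6],[-1,-0.557,0,0,0,0.39,0.6],[-1,-0.557,0,0,0,0.39,0.6],[-1,-0.557,0,0,0,0.39,0.6]]}}

```text
time_s: 1.93
position: [0.4034, 0.3711, 0.2338]
tcp_rot: [[-0.095, 0.996, 0.002], [0.996, 0.095, -0.0], [-0.0, 0.002, -1.0]]
force: [-0.2, -0.1, -0.2]
opening: 0.602
grasp_force: 0.0
```

```bash
cat >> h.py <<'E'
def goal(x,y,z,yaw):
    "row for TCP at x,y,z, tool y axis at yaw deg, pointing down"
    from scipy.spatial.transform import Rotation as Ro
    s=bot.read_state(); R=np.array(s['tcp_rot']); a=np.radians(yaw); ya=np.array([np.cos(a),np.sin(a),0]); za=np.array([0,0,-1.])
    G=np.c_[np.cross(ya,za),ya,za]; t=R.T@(np.array([x,y,z])-s['position'])/.3; w=Ro.from_matrix(R.T@G).as_rotvec()/np.pi
    print('t',round(s['time_s'],2),'pos',np.round(s['position'],4),'yaw',round(np.degrees(np.arctan2(R[1,1],R[0,1])),2),'F',np.round(s['force'],2),'M',np.round(s['moment'],2),'op',round(s['opening'],3),'gf',s['grasp_force'],'j6',round(s['joint_positions'][5],1))
    print('row',np.round(np.r_[t,w],4).tolist())
E
python3 -c "
from h import *
goal(.4995,.281,.16,-19.5)"
```

```text
t 1.93 pos [0.4034 0.3711 0.2338] yaw 5.42 F [-0.23 -0.13 -0.23] M [-0.1   0.11  0.03] op 0.602 gf 0.0 j6 25.6
row [-0.3294, 0.29, 0.2464, 0.0005, -0.0, 0.1385]
```

Call:
{"name": "move_arm", "arguments": {"increments": [[-0.333,0.3,0.245,0,0,0.142,0.6],[-0.333,0.3,0.245,0,0,0.142,0.6],[-0.333,0.3,0.245,0,0,0.142,0.6],[-0.333,0.3,0.245,0,0,0.142,0.6],[-0.333,0.3,0.245,0,0,0.142,0.6],[-0.333,0.3,0.245,0,0,0.142,0.6],[-0.333,0.3,0.245,0,0,0.142,0.6],[-0.333,0.3,0.245,0,0,0.142,0.6]]}}

```text
time_s: 2.6
position: [0.4995, 0.2846, 0.1608]
tcp_rot: [[0.332, 0.943, 0.001], [0.943, -0.332, 0.001], [0.001, 0.0, -1.0]]
force: [0.2, -0.0, 0.5]
opening: 0.601
grasp_force: 0.0
```

```bash
python3 -c "
from h import *
goal(.4995,.281,.052,-19.5)
c=cap('top'); r=rect(c,.072,.42,.58,.2,.34); cv2.imwrite('pics/g1.png',cv2.resize(r,(0,0),fx=2,fy=2))
c=cap('side'); P=proj(c,(.5,.281,.09)).astype(int); i=c['image'][P[1]-70:P[1]+60,P[0]-60:P[0]+60]; cv2.imwrite('pics/g2.png',np.hstack([cv2.resize(r,(450,520)),cv2.resize(i,(350,520))[:,:350]])) 
"
```

```text
t 2.6 pos [0.4995 0.2846 0.1608] yaw -19.4 F [ 0.18 -0.01  0.5 ] M [-0.08  0.1   0.04] op 0.601 gf 0.0 j6 37.9
row [-0.0116, 0.0037, 0.3626, 0.0001, -0.0002, 0.0006]
```

View pics/g2.png

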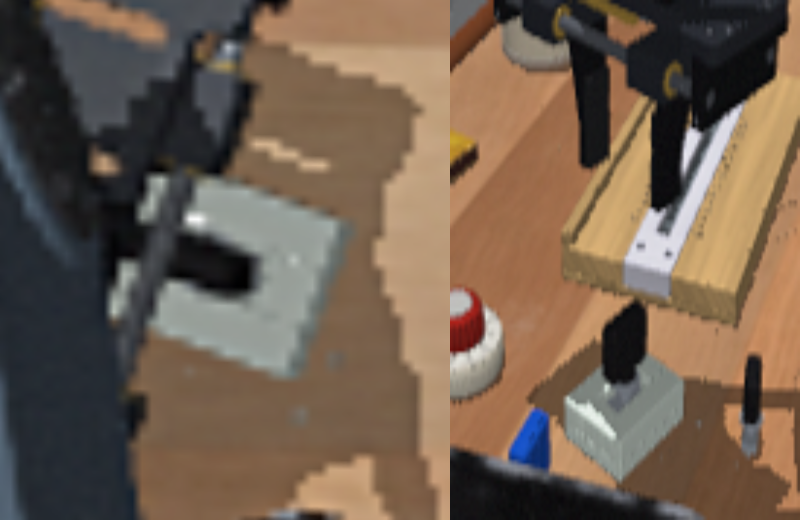

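The picture shows the fingers above the peg, on either side of the grip, with the block clear. I'll go down, staying open.

Call:
{"name": "move_arm", "arguments": {"increments": [[-0.01,0.004,0.1,0,0,0,0.6],[-0.01,0.004,0.2,0,0,0,0.6],[-0.01,0.004,0.28,0,0,0,0.6],[-0.01,0.004,0.33,0,0,0,0.6],[-0.01,0.004,0.36,0,0,0,0.6],[-0.01,0.004,0.36,0,0,0,0.6],[-0.01,0.004,0.36,0,0,0,0.6]]}}

```text
time_s: 3.28
position: [0.5003, 0.2811, 0.0525]
tcp_rot: [[0.333, 0.943, 0.001], [0.943, -0.333, 0.0], [0.0, 0.0, -1.0]]
force: [-0.5, -0.3, -0.6]
opening: 0.599
grasp_force: 0.0
```

```bash
python3 -c "
from h import *
goal(.4995,.281,.052,-19.5)"
```

```text
t 3.28 pos [0.5003 0.2811 0.0525] yaw -19.44 F [-0.45 -0.29 -0.58] M [-0.14  0.1   0.05] op 0.599 gf 0.0 j6 37.6
row [-0.0012, -0.0024, 0.0016, 0.0001, -0.0001, 0.0003]
```

Call:
{"name": "move_arm", "arguments": {"increments": [[0,0,0,0,0,0,0.1],[0,0,0,0,0,0,0.1],[0,0,0,0,0,0,0.1],[0,0,0,0,0,0,0.1],[0,0,0,0,0,0,0.1],[0,0,0,0,0,0,0.1],[0,0,0,0,0,0,0.1],[0,0,0,0,0,0,0.1]]}}

```text
time_s: 3.95
position: [0.5004, 0.2804, 0.0522]
tcp_rot: [[0.334, 0.943, 0.0], [0.943, -0.334, 0.0], [0.0, 0.0, -1.0]]
force: [0.1, 0.0, 1.1]
opening: 0.159
grasp_force: 30.0
```

Call:
{"name": "move_arm", "arguments": {"increments": [[0,0,-0.03,0,0,0,0.1],[0,0,-0.08,0,0,0,0.1],[0,0,-0.16,0,0,0,0.1],[0,0,-0.25,0,0,0,0.1],[0,0,-0.25,0,0,0,0.1],[0,0,-0.25,0,0,0,0.1],[0,0,-0.25,0,0,0,0.1]]}}

```text
time_s: 4.53
position: [0.4998, 0.2803, 0.127]
tcp_rot: [[0.334, 0.943, -0.001], [0.943, -0.334, -0.0], [-0.0, -0.001, -1.0]]
force: [-0.4, 0.4, -1.1]
opening: 0.158
grasp_force: 30.0
```

```bash
python3 -c "
from h import *
# window centre: board origin + (-.09) along x axis
a=np.radians(92.65); o=np.array([.5373,.0202]); w=o-.09*np.array([np.cos(a),np.sin(a)]); print(w)
goal(w[0],w[1],.127,2.65)"
```

```text
[ 0.54146113 -0.06970375]
t 4.53 pos [0.4998 0.2803 0.127 ] yaw -19.49 F [-0.41  0.39 -1.11] M [-0.12  0.09  0.03] op 0.158 gf 29.999047606252134 j6 37.6
row [-1.0534, 0.5204, 0.0001, -0.0002, 0.0001, -0.123]
```

Call:
{"name": "move_arm", "arguments": {"increments": [[-0.1,0.05,0,0,0,-0.02,0.1],[-0.2,0.1,0,0,0,-0.04,0.1],[-0.33,0.16,0,0,0,-0.06,0.1],[-0.46,0.23,0,0,0,-0.08,0.1],[-0.6,0.3,0,0,0,-0.1,0.1],[-0.73,0.36,0,0,0,-0.12,0.1],[-0.86,0.43,0,0,0,-0.123,0.1],[-0.95,0.5,0,0,0,-0.123,0.1],[-1,0.52,0,0,0,-0.123,0.1],[-1,0.52,0,0,0,-0.123,0.1]]}}

```text
time_s: 5.37
position: [0.5482, -0.0595, 0.1258]
tcp_rot: [[-0.041, 0.999, 0.0], [0.999, 0.041, -0.001], [-0.001, 0.0, -1.0]]
force: [0.7, 0.4, 0.0]
opening: 0.159
grasp_force: 30.0
```

```bash
python3 -c "
from h import *
goal(.5415,-.0697,.085,2.65)
c=cap('top'); P=proj(c,(.54,-.06,.06)).astype(int); i=c['image'][P[1]-40:P[1]+40,P[0]-50:P[0]+50]
c=cap('side'); P=proj(c,(.54,-.06,.07)).astype(int); k=c['image'][P[1]-40:P[1]+40,P[0]-50:P[0]+50]
cv2.imwrite('pics/w1.png',np.hstack([cv2.resize(i,(0,0),fx=4,fy=4,interpolation=2),cv2.resize(k,(0,0),fx=4,fy=4,interpolation=2)]))
"
```

```text
t 5.37 pos [ 0.5482 -0.0595  0.1258] yaw 2.33 F [0.75 0.35 0.02] M [-0.13  0.06  0.03] op 0.159 gf 29.998302231542766 j6 -20.0
row [-0.033, -0.0236, 0.1361, 0.0, 0.0004, -0.0018]
```

View pics/w1.png

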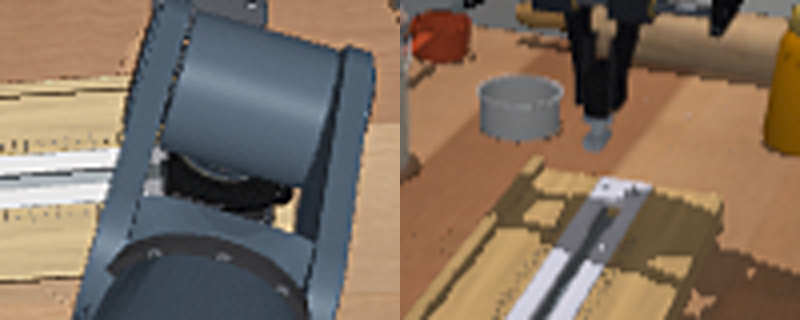

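The side view shows the foot (595,135) hanging above the opening and the peg held upright; the arm hides the top view. I'll align it to about 10 mm above the board.

Call:
{"name": "move_arm", "arguments": {"increments": [[-0.033,-0.0236,0.05,0,0,-0.002,0.1],[-0.033,-0.0236,0.1,0,0,-0.002,0.1],[-0.033,-0.0236,0.165,0,0,-0.002,0.1],[-0.033,-0.0236,0.165,0,0,-0.002,0.1],[-0.033,-0.0236,0.165,0,0,-0.002,0.1],[-0.033,-0.0236,0.165,0,0,-0.002,0.1],[-0.033,-0.0236,0.165,0,0,-0.002,0.1]]}}

```text
time_s: 6.05
position: [0.5411, -0.064, 0.0784]
tcp_rot: [[-0.053, 0.999, 0.001], [0.999, 0.053, -0.0], [-0.0, 0.001, -1.0]]
force: [0.1, 0.7, -1.3]
opening: 0.158
grasp_force: 30.0
```

```bash
python3 -c "
from h import *
goal(.5415,-.0697,.075,2.65)
c=cap('side'); s=bot.read_state(); p=s['position']
P=proj(c,(.5415,-.07,.05)).astype(int); k=c['image'][P[1]-30:P[1]+30,P[0]-40:P[0]+40]
a=np.radians(92.65)
print('off',P-[40,30])
# projected expected foot / window corners
X=np.array([np.cos(a),np.sin(a)]);Y=np.array([-X[1],X[0]])
K=cv2.resize(k,(0,0),fx=10,fy=10,interpolation=2)
def dr(c0,lx,ly,z,col):
    q=np.array([(proj(c,np.r_[np.array(c0)+u*lx/2*X+v*ly/2*Y,z])-(P-[40,30])+.5)*10 for u,v in((1,1),(1,-1),(-1,-1),(-1,1))]).astype(int); cv2.polylines(K,[q],True,col,1)
dr((.54146,-.0697),.05,.017,.025,(0,255,0)); dr(p[:2],.024,.011,p[2]-.04,(0,0,255)); dr(p[:2],.03,.014,p[2]-.032,(255,0,255))
cv2.imwrite('pics/w2.png',K)
"
```

```text
t 6.05 pos [ 0.5411 -0.064   0.0784] yaw 3.06 F [ 0.14  0.7  -1.35] M [-0.12  0.03  0.01] op 0.158 gf 29.998999536037445 j6 -21.6
row [-0.0191, 0.0002, 0.0112, 0.0004, 0.0001, 0.0023]
off [243 147]
```

View pics/w2.png

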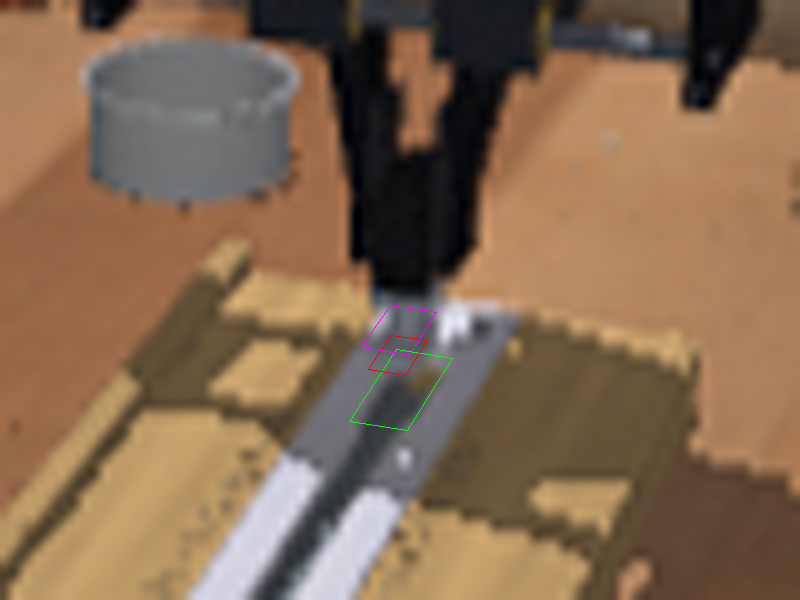

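The overlay shows the window (green, about 400,390) matching the dark opening and the foot in line with it, about 6 mm toward +x. I'll correct that and let it settle.

Call:
{"name": "move_arm", "arguments": {"increments": [[-0.019,0,0.02,0,0,0.002,0.1],[-0.019,0,0.02,0,0,0.002,0.1],[-0.019,0,0.02,0,0,0.002,0.1],[-0.019,0,0.02,0,0,0.002,0.1],[-0.019,0,0.02,0,0,0.002,0.1],[-0.019,0,0.02,0,0,0.002,0.1]]}}

```text
time_s: 6.6
position: [0.5409, -0.0704, 0.0716]
tcp_rot: [[-0.046, 0.999, 0.0], [0.999, 0.046, -0.0], [-0.0, 0.0, -1.0]]
force: [0.5, 0.5, -1.6]
opening: 0.158
grasp_force: 30.0
```

```bash
python3 -c "
from h import *
goal(.5415,-.0697,.065,2.65)"
```

```text
t 6.6 pos [ 0.5409 -0.0704  0.0716] yaw 2.63 F [ 0.46  0.46 -1.58] M [-0.14  0.02  0.04] op 0.158 gf 29.99907455407083 j6 -21.8
row [0.0021, 0.002, 0.0222, 0.0, 0.0, -0.0001]
```

Call:
{"name": "move_arm", "arguments": {"increments": [[0.002,0.002,0.01,0,0,0,0.1],[0.002,0.002,0.018,0,0,0,0.1],[0.002,0.002,0.023,0,0,0,0.1],[0.002,0.002,0.028,0,0,0,0.1],[0.002,0.002,0.032,0,0,0,0.1],[0.002,0.002,0.032,0,0,0,0.1]]}}

```text
time_s: 7.1
position: [0.5415, -0.0696, 0.0616]
tcp_rot: [[-0.046, 0.999, -0.0], [0.999, 0.046, 0.0], [0.0, -0.0, -1.0]]
force: [0.1, 0.1, -1.2]
opening: 0.158
grasp_force: 30.0
```

No contact force with the foot 3 mm in, so I'll continue down to about 2 mm above the floor.

Call:
{"name": "move_arm", "arguments": {"increments": [[0,0,0.008,0,0,0,0.1],[0,0,0.015,0,0,0,0.1],[0,0,0.022,0,0,0,0.1],[0,0,0.029,0,0,0,0.1],[0,0,0.036,0,0,0,0.1],[0,0,0.038,0,0,0,0.1],[0,0,0.038,0,0,0,0.1],[0,0,0.038,0,0,0,0.1]]}}

```text
time_s: 7.77
position: [0.5415, -0.0697, 0.0505]
tcp_rot: [[-0.046, 0.999, -0.0], [0.999, 0.046, 0.0], [0.0, -0.0, -1.0]]
force: [0.1, -0.1, -1.4]
opening: 0.159
grasp_force: 30.0
```

Call:
{"name": "move_arm", "arguments": {"increments": [[0,0,0.003,0,0,0,0.1],[0,0,0.003,0,0,0,0.1],[0.01,0,0.003,0,0,0,0.1],[0.02,0,0.003,0,0,0,0.1],[0.03,0,0.003,0,0,0,0.1],[0.04,0,0.003,0,0,0,0.1],[0.055,0,0.003,0,0,0,0.1],[0.07,0,0.003,0,0,0,0.1],[0.085,0,0.003,0,0,0,0.1],[0.1,0,0.003,0,0,0,0.1]]}}

```text
time_s: 8.6
position: [0.54, -0.0391, 0.0497]
tcp_rot: [[-0.046, 0.999, -0.0], [0.999, 0.046, 0.0], [0.0, -0.0, -1.0]]
force: [0.6, 0.2, -1.7]
opening: 0.158
grasp_force: 30.0
```

Call:
{"name": "move_arm", "arguments": {"increments": [[0.02,0,0,0,0,0,0.1],[0.04,0,0,0,0,0,0.1],[0.06,0,0,0,0,0,0.1],[0.08,0,0,0,0,0,0.1],[0.1,0,0,0,0,0,0.1],[0.12,0,0,0,0,0,0.1],[0.14,0,0,0,0,0,0.1],[0.16,0,0,0,0,0,0.1],[0.18,0,0,0,0,0,0.1],[0.2,0,0,0,0,0,0.1]]}}

```text
time_s: 9.43
position: [0.5372, 0.0208, 0.0496]
tcp_rot: [[-0.046, 0.999, -0.0], [0.999, 0.046, -0.0], [0.0, -0.0, -1.0]]
force: [-0.9, -0.1, 0.1]
opening: 0.158
grasp_force: 30.0
```

Still free at board x ≈ 0. I'll go on to +30.

Call:
{"name": "move_arm", "arguments": {"increments": [[0.015,0,0,0,0,0,0.1],[0.03,0,0,0,0,0,0.1],[0.045,0,0,0,0,0,0.1],[0.06,0,0,0,0,0,0.1],[0.075,0,0,0,0,0,0.1],[0.09,0,0,0,0,0,0.1],[0.1,0,0,0,0,0,0.1],[0.11,0,0,0,0,0,0.1]]}}

```text
time_s: 10.1
position: [0.5358, 0.0535, 0.0496]
tcp_rot: [[-0.046, 0.999, -0.0], [0.999, 0.046, -0.0], [-0.0, -0.0, -1.0]]
force: [-0.3, -0.3, -1.2]
opening: 0.16
grasp_force: 30.0
```

Call:
{"name": "move_arm", "arguments": {"increments": [[0.003,0,0,0,0,0,0.1],[0.006,0,0,0,0,0,0.1],[0.009,0,0,0,0,0,0.1],[0.012,0,0,0,0,0,0.1],[0.014,0,0,0,0,0,0.1]]}}

```text
time_s: 10.52
position: [0.5356, 0.0573, 0.0496]
tcp_rot: [[-0.046, 0.999, -0.0], [0.999, 0.046, 0.0], [0.0, -0.0, -1.0]]
force: [0.2, 0.1, -1.4]
opening: 0.158
grasp_force: 30.0
```

Call:
{"name": "move_arm", "arguments": {"increments": [[0.003,0,0,0,0,0,0.1],[0.006,0,0,0,0,0,0.1],[0.009,0,0,0,0,0,0.1],[0.012,0,0,0,0,0,0.1],[0.015,0,0,0,0,0,0.1],[0.017,0,0,0,0,0,0.1]]}}

```text
time_s: 11.02
position: [0.5354, 0.0626, 0.0496]
tcp_rot: [[-0.046, 0.999, -0.0], [0.999, 0.046, 0.0], [0.0, -0.0, -1.0]]
force: [0.1, -0.3, -1.4]
opening: 0.158
grasp_force: 30.0
```

Call:
{"name": "move_arm", "arguments": {"increments": [[0.003,0,0,0,0,0,0.1],[0.006,0,0,0,0,0,0.1],[0.009,0,0,0,0,0,0.1],[0.012,0,0,0,0,0,0.1],[0.015,0,0,0,0,0,0.1],[0.017,0,0,0,0,0,0.1]]}}

```text
time_s: 11.52
position: [0.5351, 0.0677, 0.0497]
tcp_rot: [[-0.046, 0.999, 0.0], [0.999, 0.046, 0.0], [0.0, 0.0, -1.0]]
force: [-0.1, -0.0, -2.1]
opening: 0.158
grasp_force: 30.0
```

Call:
{"name": "move_arm", "arguments": {"increments": [[0.003,0,0,0,0,0,0.1],[0.006,0,0,0,0,0,0.1],[0.009,0,0,0,0,0,0.1],[0.012,0,0,0,0,0,0.1],[0.015,0,0,0,0,0,0.1],[0.017,0,0,0,0,0,0.1]]}}

```text
time_s: 12.02
position: [0.5349, 0.0728, 0.0496]
tcp_rot: [[-0.046, 0.999, -0.0], [0.999, 0.046, 0.0], [0.0, -0.0, -1.0]]
force: [-0.7, -0.4, -1.0]
opening: 0.161
grasp_force: 30.0
```

Call:
{"name": "move_arm", "arguments": {"increments": [[0.003,0,0,0,0,0,0.1],[0.006,0,0,0,0,0,0.1],[0.009,0,0,0,0,0,0.1],[0.012,0,0,0,0,0,0.1],[0.015,0,0,0,0,0,0.1],[0.017,0,0,0,0,0,0.1]]}}

```text
time_s: 12.52
position: [0.5347, 0.0779, 0.0497]
tcp_rot: [[-0.046, 0.999, 0.0], [0.999, 0.046, -0.0], [-0.0, 0.0, -1.0]]
force: [0.2, 0.5, -0.6]
opening: 0.153
grasp_force: 30.0
```

Call:
{"name": "move_arm", "arguments": {"increments": [[0.003,0,0,0,0,0,0.1],[0.006,0,0,0,0,0,0.1],[0.009,0,0,0,0,0,0.1],[0.012,0,0,0,0,0,0.1],[0.015,0,0,0,0,0,0.1],[0.017,0,0,0,0,0,0.1]]}}

```text
time_s: 13.02
position: [0.5344, 0.083, 0.0496]
tcp_rot: [[-0.046, 0.999, -0.0], [0.999, 0.046, -0.0], [-0.0, -0.0, -1.0]]
force: [0.2, 0.3, -0.5]
opening: 0.157
grasp_force: 30.0
```

Call:
{"name": "move_arm", "arguments": {"increments": [[0.003,0,0,0,0,0,0.1],[0.006,0,0,0,0,0,0.1],[0.009,0,0,0,0,0,0.1],[0.012,0,0,0,0,0,0.1],[0.015,0,0,0,0,0,0.1],[0.017,0,0,0,0,0,0.1]]}}

```text
time_s: 13.52
position: [0.5343, 0.0869, 0.0497]
tcp_rot: [[-0.048, 0.999, -0.0], [0.999, 0.048, -0.002], [-0.002, -0.0, -1.0]]
force: [-0.0, -7.3, 0.2]
opening: 0.157
grasp_force: 30.0
```

The stop is felt: 7 N at TCP y = 0.0869, board x about +67. I'll back off about 1.5 mm to the pocket centre, then start turning gently.

Call:
{"name": "move_arm", "arguments": {"increments": [[-0.004,0,0,0,0,0,0.1],[-0.008,0,0,0,0,0,0.1],[-0.009,0,0,0,0,0,0.1],[-0.009,0,0,0,0,0,0.1],[-0.009,0,0,0,0,0,0.1]]}}

```text
time_s: 13.93
position: [0.5343, 0.0854, 0.0496]
tcp_rot: [[-0.046, 0.999, -0.0], [0.999, 0.046, 0.0], [0.0, -0.0, -1.0]]
force: [0.1, 0.9, -1.2]
opening: 0.157
grasp_force: 30.0
```

Call:
{"name": "move_arm", "arguments": {"increments": [[0,0,0,0,0,0.01,0.1],[0,0,0,0,0,0.02,0.1],[0,0,0,0,0,0.03,0.1],[0,0,0,0,0,0.04,0.1],[0,0,0,0,0,0.05,0.1],[0,0,0,0,0,0.055,0.1],[0,0,0,0,0,0.055,0.1]]}}

```text
time_s: 14.52
position: [0.5343, 0.0854, 0.0496]
tcp_rot: [[0.126, 0.992, -0.0], [0.992, -0.126, 0.0], [0.0, -0.0, -1.0]]
force: [-0.1, -0.2, -1.2]
opening: 0.159
grasp_force: 30.0
```

```bash
python3 -c "
from h import *
goal(.5343,.0854,.0497,-87.35)"
```

```text
t 14.52 pos [0.5343 0.0854 0.0496] yaw -7.26 F [-0.14 -0.18 -1.23] M [-0.13  0.06  0.01] op 0.159 gf 29.99941097572446 j6 4.5
row [0.0, -0.0001, -0.0002, -0.0, -0.0, 0.4449]
```

Call:
{"name": "move_arm", "arguments": {"increments": [[0,0,0,0,0,0.015,0.1],[0,0,0,0,0,0.03,0.1],[0,0,0,0,0,0.045,0.1],[0,0,0,0,0,0.06,0.1],[0,0,0,0,0,0.075,0.1],[0,0,0,0,0,0.09,0.1],[0,0,0,0,0,0.1,0.1],[0,0,0,0,0,0.1,0.1]]}}

```text
time_s: 15.18
position: [0.5344, 0.0853, 0.0496]
tcp_rot: [[0.427, 0.904, 0.0], [0.904, -0.427, 0.0], [0.0, 0.0, -1.0]]
force: [0.6, -0.2, -0.6]
opening: 0.159
grasp_force: 30.0
```

```bash
python3 -c "
from h import *
goal(.5343,.0854,.0497,-87.35)"
```

```text
t 15.18 pos [0.5344 0.0853 0.0496] yaw -25.26 F [ 0.59 -0.21 -0.62] M [-0.14  0.08 -0.03] op 0.159 gf 29.99970124103129 j6 22.5
row [0.0002, -0.0003, -0.0002, -0.0, -0.0, 0.345]
```

Turning freely, so I'll continue.

Call:
{"name": "move_arm", "arguments": {"increments": [[0,0,0,0,0,0.02,0.1],[0,0,0,0,0,0.04,0.1],[0,0,0,0,0,0.06,0.1],[0,0,0,0,0,0.08,0.1],[0,0,0,0,0,0.1,0.1],[0,0,0,0,0,0.12,0.1],[0,0,0,0,0,0.14,0.1],[0,0,0,0,0,0.14,0.1]]}}

```text
time_s: 15.85
position: [0.5337, 0.0854, 0.0495]
tcp_rot: [[0.771, 0.637, -0.001], [0.637, -0.771, 0.0], [-0.001, -0.001, -1.0]]
force: [-0.6, 0.3, -1.3]
opening: 0.16
grasp_force: 30.0
```

```bash
python3 -c "
from h import *
goal(.5343,.0854,.0497,-87.35)"
```

```text
t 15.85 pos [0.5337 0.0854 0.0495] yaw -50.46 F [-0.57  0.32 -1.34] M [-0.09  0.26  0.03] op 0.16 gf 30.000435621477664 j6 47.7
row [0.0015, 0.0011, -0.0006, -0.0002, 0.0004, 0.205]
```

Call:
{"name": "move_arm", "arguments": {"increments": [[-0.0025,-0.002,0,0,0,0.02,0.1],[-0.0025,-0.002,0,0,0,0.04,0.1],[-0.0025,-0.002,0,0,0,0.06,0.1],[-0.0025,-0.002,0,0,0,0.08,0.1],[-0.0025,-0.002,0,0,0,0.1,0.1],[-0.0025,-0.002,0,0,0,0.11,0.1],[-0.0025,-0.002,0,0,0,0.11,0.1]]}}

```text
time_s: 16.43
position: [0.5324, 0.0856, 0.0495]
tcp_rot: [[0.941, 0.34, -0.002], [0.34, -0.941, 0.0], [-0.002, -0.001, -1.0]]
force: [-1.4, 0.8, -0.8]
opening: 0.158
grasp_force: 30.0
```

```bash
python3 -c "
from h import *
goal(.5333,.0854,.0497,-87.35)"
```

```text
t 16.43 pos [0.5324 0.0856 0.0495] yaw -70.15 F [-1.36  0.84 -0.8 ] M [ 0.16  0.47 -0.02] op 0.158 gf 30.0013723410666 j6 67.4
row [0.0028, 0.0015, -0.0008, -0.0003, 0.0006, 0.0955]
```

Light side push toward −x, so I'll ease a further millimetre that way and finish the turn.

Call:
{"name": "move_arm", "arguments": {"increments": [[-0.004,-0.0015,0,0,0,0.01,0.1],[-0.004,-0.0015,0,0,0,0.02,0.1],[-0.004,-0.0015,0,0,0,0.035,0.1],[-0.004,-0.0015,0,0,0,0.05,0.1],[-0.004,-0.0015,0,0,0,0.065,0.1],[-0.004,-0.0015,0,0,0,0.08,0.1],[-0.004,-0.0015,0,0,0,0.095,0.1],[-0.004,-0.0015,0,0,0,0.095,0.1]]}}

```text
time_s: 17.1
position: [0.5311, 0.086, 0.0495]
tcp_rot: [[0.999, 0.048, -0.002], [0.048, -0.999, 0.001], [-0.002, -0.001, -1.0]]
force: [-1.3, 3.8, -1.1]
opening: 0.16
grasp_force: 30.0
```

```bash
python3 -c "
from h import *
goal(.532,.0854,.0497,-87.35)"
```

```text
t 17.1 pos [0.5311 0.086  0.0495] yaw -87.28 F [-1.26  3.84 -1.1 ] M [0.59 0.51 0.02] op 0.16 gf 30.008962489664555 j6 84.5
row [0.0029, 0.0021, -0.0008, -0.0004, 0.0006, 0.0004]
```

Call:
{"name": "move_arm", "arguments": {"increments": [[-0.002,-0.003,0,0,0,0,0.1],[-0.002,-0.003,0,0,0,0,0.1],[-0.002,-0.003,0.003,0,0,0,0.1],[-0.002,-0.003,0.003,0,0,0,0.1]]}}

```text
time_s: 17.43
position: [0.531, 0.0862, 0.0486]
tcp_rot: [[0.999, 0.047, -0.001], [0.047, -0.999, 0.0], [-0.001, -0.0, -1.0]]
force: [-2.1, 1.4, -1.6]
opening: 0.157
grasp_force: 30.0
```

Call:
{"name": "move_arm", "arguments": {"increments": [[-0.001,0,0,0,0,0,0.5],[-0.001,0,0,0,0,0,0.5],[-0.001,0,0,0,0,0,0.5],[-0.001,0,0,0,0,0,0.5],[-0.001,0,0,0,0,0,0.5],[-0.001,0,0,0,0,0,0.5]]}}

```text
time_s: 17.93
position: [0.5315, 0.086, 0.0489]
tcp_rot: [[0.999, 0.046, 0.001], [0.046, -0.999, -0.0], [0.001, 0.0, -1.0]]
force: [-0.6, -0.4, -0.1]
opening: 0.474
grasp_force: 0.0
```

Call:
{"name": "move_arm", "arguments": {"increments": [[0,0,-0.05,0,0,0,0.5],[0,0,-0.12,0,0,0,0.5],[0,0,-0.2,0,0,0,0.5],[0,0,-0.3,0,0,0,0.5],[0,0,-0.4,0,0,0,0.5],[0,0,-0.5,0,0,0,0.5],[0,0,-0.5,0,0,0,0.5],[0,0,-0.5,0,0,0,0.5]]}}

```text
time_s: 18.6
position: [0.5324, 0.0861, 0.2007]
tcp_rot: [[0.999, 0.046, 0.005], [0.046, -0.999, -0.0], [0.005, 0.001, -1.0]]
force: [-0.1, 0.6, -0.2]
opening: 0.499
grasp_force: 0.0
```

```bash
python3 -c "
from h import *
goal(.532,.0854,.2,-87.35)
c=cap('side'); P=proj(c,(.534,.086,.05)).astype(int); k=c['image'][P[1]-40:P[1]+40,P[0]-50:P[0]+50]
c=cap('top'); r=rect(c,.068,.48,.59,.03,.14); P=proj(c,(.534,.086,.05)).astype(int); i=c['image'][P[1]-40:P[1]+40,P[0]-50:P[0]+50]
m=r.max(2)<60; print(blob(m,.59,.14))
cv2.imwrite('pics/f1.png',np.hstack([cv2.resize(i,(0,0),fx=4,fy=4,interpolation=2),cv2.resize(k,(0,0),fx=4,fy=4,interpolation=2)]))
"
```

```text
t 18.6 pos [0.5324 0.0861 0.2007] yaw -87.35 F [-0.09  0.58 -0.21] M [-0.05  0.16 -0.03] op 0.499 gf 0.0 j6 84.7
row [-0.0014, 0.0021, 0.0023, 0.0002, -0.0016, 0.0]
(array([0.5082, 0.1088, 0.0625, 0.0175]), np.float32(90.0))
```

View pics/f1.png

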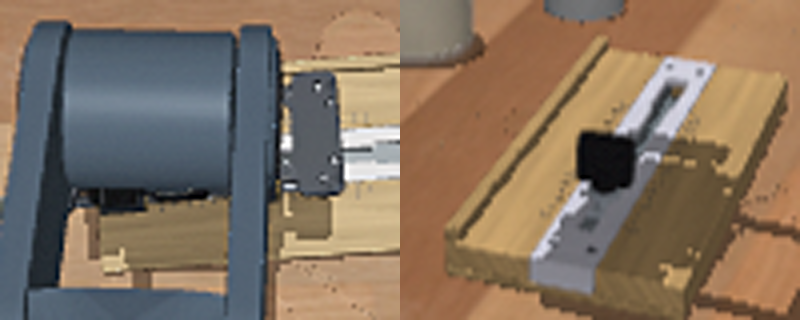

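The side view shows the peg upright in the slot at (605,165), with its grip square across the track and the gripper well clear. I'm handing it in.

```bash
python3 -c "
from h import *
print(workorder.hand_in())"
```

```text
the job is handed in; nothing more can be done
None
```

The stop peg is in the track at about board x = +66 mm, where I felt the stop, with its grip turned square across and let go. The job is handed in; `hand_in()` gave no verdict.

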